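# Set the fruit slicer's thickness dial by feel

## Robot

A 6-joint arm with a two-finger parallel gripper is mounted at the origin on the work surface. World frame = base frame: x ahead of the robot, y to its left, z up, the work surface at z = 0. Lengths are in m, angles in rad, forces in N, time in s.
With the tool pointing down it reaches from about 0.35 to 0.725 m from the base axis. Payload 4.3 kg.
Tool frame: the origin (TCP) lies at the very end of the fingers, on their centre line; the grasp point (between the pads) lies 19 mm behind it (env.grip_depth is the distance from the TCP to the grasp point, in m); x points along the fingers, y is the direction in which the jaws open and shut, and the axes are right-handed (so a half turn about x gives the same grasp; the last joint's range is limited). The gripper opens to 85 mm and grips with 20 to 120 N. Pads are 22 mm wide; open, the fingers measure 114 mm over their backs; the gripper's body (76 mm by 85 mm) begins 54 mm behind the grasp point. The pads swing forward as they close: fully open they stand 13 mm farther back than shut.
Start: joints at [1.207, 0.377, 0.081, 1.274, 0, 1.46], TCP at [0.144, 0.557, 0.231] pointing down, gripper open.
Joint ranges: [-2.72, 2.72], [-0.84, 1.66], [-1.02, 1.22], [-1.77, 2.12], [-1.37, 1.28], [-3.14, 3.14]. Speed limits (rad/s): [2.57, 2.57, 3.14, 3.14, 3.14, 3.14].

## Interface

Orientations are given as a rotation vector (axis times angle).
In Python, from workcell import env, sense, grab_frame gives the robot as it stands. Calls block until the motion is done:
- env.move_ptp(position, orientation): joint-space move of the TCP to a pose.
- env.servo_line(position, frame=None, speed=0.15): straight line of the TCP; frame=None keeps the orientation; speed is the mean speed in m/s.
- env.move_j(angles): joint-space move.
- env.command_gripper(opening, effort=None): finger opening in m; effort is the grip in N (None keeps the last); returns when the fingers have stopped.
- env.pause(seconds).
- env.inverse_kinematics(position, orientation): joint angles nearest the present ones, or None.
- sense(): the state.
- grab_frame(name): name is "side" or "top" or "wrist"; returns a dict with "img" (420x560x3 uint8, red, green, blue), "range_z" (420x560 float32, m along the optical axis (not along the pixel's ray), 0 where there is no reading), "mtx" (3x3 intrinsics, pixels), "pose" (4x4, takes a point from camera to world coordinates). Camera axes: x right, y up, looking along -z (the intrinsics and any distortion apply to the point x, -y, -z); pixel columns grow to the right and rows downward; lengths in m; the calibration is good to about 2 mm. A picture is of the moment at which its call begins.
A pose or a line that the arm cannot do raises env.Unreachable and nothing moves.
- env.job_done(): hands the job in, once; it reports no verdict.
The state is a dict: "clock": time; "joint_positions": joint angles; "joint_velocities": joint speeds; "joint_efforts": joint torques, N m; "ee_pos": TCP position; "orientation": TCP orientation; "wrist_force": force on the tool from outside, world axes, zero at the start; "wrist_torque": the same for the moment, N m; "width": finger opening in m.
Only numpy, scipy, OpenCV 4.12 (cv2) and the standard library are available. Lean on these libraries where they do the work, as an engineer would, in place of code of your own. Each camera call takes 0.05 s, during which the arm holds its last target.

## Task

Set the slice thickness on the fruit slicer: by its upright handle, turn the dial anticlockwise (seen from above) all the way back until it rests gently against its stop, then turn it clockwise four clicks and leave it resting in that fourth click position. The stop is delicate, so do not force the dial against it. Then let go, and leave the other things on the counter where they are.

Things in the scene. Friction and masses are not known exactly. Their poses are not given: they have to be found in the camera images.
- slicer: White fruit slicer, fixed to the counter. Origin: at counter level, straight below the axis of its thickness dial; z up. The gauge housing, a box 220 x 220 x 75 mm high, is centred on the origin and carries the dial flat on top. To the +y side follow a vertical blade disc (at y = 173 mm, 203 mm high), motor tower and tray, out to 395 mm.
- dial (a point): Point on the dial's vertical axis, on the disc's top face, 89 mm above the counter; does not turn. The dial is a black disc of 120 mm diameter with a grey hub cap (28 mm diameter, 99 mm high). It clicks from notch to notch; notches are UNEVENLY spaced, 20 to 40 degrees apart, pattern not given. At the stop it rests in a notch that counts as zero; each further drop into a notch is one click.
- handle (a point): The dial's handle: an upright steel post, 14 mm diameter, 48 mm from the dial's axis, from 89 to 135 mm above the counter; the point is on its axis half-way up (112 mm). It goes round with the dial; push it from the side or grip it. Where the stop is differs: the handle meets it pointing between 30 and 62 degrees anticlockwise from the slicer's +x; from there the dial can turn about 200 degrees clockwise.
- housing_top (a point): Point on the housing's top face, 75 mm above the counter, 95 mm from the dial's axis towards the slicer's -x. How the dial feels, pushed at its handle: the force climbs to 3 to 8 N before a hump (half-way between notches), then the dial springs by itself into the next notch, ahead of the pusher, and stays. At the stop the force climbs steeply with no drop; over 20 N there damages it.
- sugar_cup: White open cup, 72 mm wide, 90 mm high. Bystander: leave alone. Origin at the centre of its underside.
- syrup_jar: Closed glass jar, 68 mm wide, 120 mm high. Bystander: leave alone. Origin at the centre of its underside.
- coaster: Round cork coaster, 90 mm wide, 12 mm thick. Bystander: leave alone. Origin at the centre of its underside.

How it is judged:
On the way, in this order (a step that is already met when the one before it is completed fails the run):
1. the dial is turned anticlockwise back against its stop (contact force between stop_pin and stop_lug above 0.3 N), for 0.2 s.
2. the dial is turned clockwise into its fourth click position: the spring-loaded click ball sits at the bottom of the fourth notch (contact force between click_ball and notch4_a above 1 N and contact force between click_ball and notch4_b above 1 N), for 0.2 s.
At the end, for the whole second after the job is handed in: The dial rests in the fourth notch counted clockwise from the stop: the click ball inside bears with over 1 N on both flanks of that notch (all of step 2); the robot touches nothing.
It fails at once if the dial is pressed against its stop with more than 30 N (contact force between stop_pin and stop_lug above 30 N).
It fails at once if the cup, the jar or the coaster is displaced by more than 20 mm (distance of any of sugar_cup, syrup_jar, coaster from where it was at the start of the episode above 0.02 m).
It also fails if it takes over 64 s, if anything falls off the work surface, if the arm or the gripper's body presses on something with over 40 N, if the wrist force passes 120 N, or if a joint passes its speed limit or range.

## Working session

There is one attempt and no reset: what is moved stays moved. The work goes in short steps, each a Python script; the robot and the scene stay as the last script left them, time stands still between calls to the robot, and variables do not carry over. Pictures are saved under pics/ and viewed, and the job is handed in when it is done.

```bash
ls; mkdir -p pics; python3 - <<'E'
from workcell import env,sense,grab_frame
import cv2,numpy as np
print(sense())
for n in ("side","top","wrist"):
    f=grab_frame(n); cv2.imwrite(f"pics/a_{n}.png",f["img"][:,:,::-1]); print(n,f["mtx"],f["pose"].round(3), [k for k in f])
    np.savez(f"a_{n}.npz",**f)
E
```

```text
pics
{'clock': 0.0, 'joint_positions': array([1.20669390e+00, 3.78060125e-01, 7.96450335e-02, 1.27440039e+00,
       2.17627924e-05, 1.46056814e+00]), 'joint_velocities': array([ 0.00045642,  0.00044416, -0.00027021,  0.00099151, -0.00092532,
        0.00079032]), 'joint_efforts': array([-1.78701172e-03, -4.63600230e+01,  2.69877326e+01,  2.06444424e-02,
       -2.94876281e-04, -1.34697621e-05]), 'ee_pos': array([0.14413054, 0.555975  , 0.23036996]), 'orientation': array([ 0.19776822,  1.56208831, -0.20085007]), 'wrist_force': array([0.23341785, 0.20733418, 0.3973002 ]), 'wrist_torque': array([-0.00552356,  0.03062654, -0.05488334]), 'width': 0.08567416842846998}
side [[382.10510317   0.         277.49686459]
 [  0.         382.10510317 204.93993904]
 [  0.           0.           1.        ]] [[-0.726  0.391 -0.565  0.158]
 [-0.687 -0.392  0.612  0.246]
 [ 0.018  0.833  0.553  0.435]
 [ 0.     0.     0.     1.   ]] ['img', 'range_z', 'mtx', 'pose']
top [[391.43541122   0.         279.99819003]
 [  0.         391.43541122 202.98119816]
 [  0.           0.           1.        ]] [[-0.015  0.995 -0.103  0.418]
 [-0.999 -0.011  0.038 -0.144]
 [ 0.037  0.104  0.994  0.904]
 [ 0.     0.     0.     1.   ]] ['img', 'range_z', 'mtx', 'pose']
wrist [[319.91119104   0.         290.70524011]
 [  0.         319.91119104 210.91417404]
 [  0.           0.           1.        ]] [[ 0.251 -0.93  -0.269  0.076]
 [ 0.968  0.241  0.071  0.575]
 [-0.001 -0.278  0.961  0.373]
 [ 0.     0.     0.     1.   ]] ['img', 'range_z', 'mtx', 'pose']
```

View pics/a_side.png

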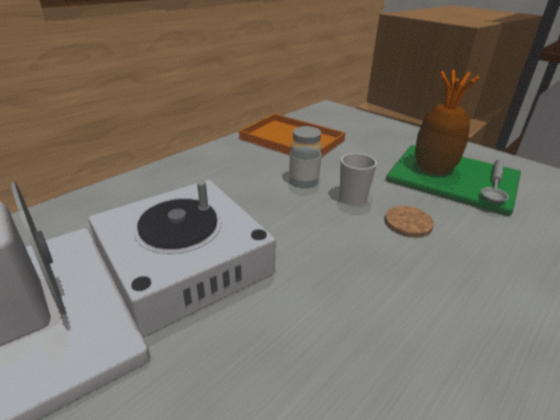

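View pics/a_top.png

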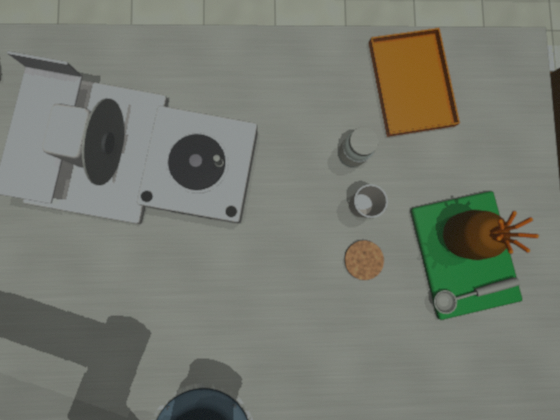

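View pics/a_wrist.png

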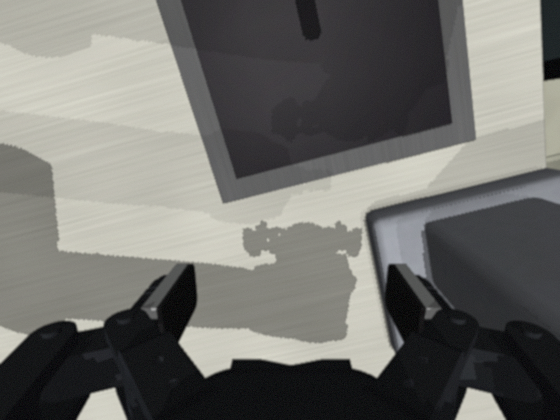

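The top view shows the dial centre near pixel (196,161) and the handle near (218,159). The slicer's tower side faces image-left, and the jar, cup and coaster are well away at (358,146), (368,201) and (365,260). Next I'll measure the dial and handle.

```bash
cat > vis.py <<'E'
import numpy as np, cv2
def pts(f):
    z=f["range_z"]; K=f["mtx"]; P=f["pose"]
    v,u=np.mgrid[:z.shape[0],:z.shape[1]]
    c=np.stack([(u-K[0,2])/K[0,0]*z,-(v-K[1,2])/K[1,1]*z,-z],-1)
    w=c@P[:3,:3].T+P[:3,3]; w[z<=0]=np.nan
    return w
def ray(f,u,v,h):
    K=f["mtx"];P=f["pose"]
    d=P[:3,:3]@np.array([(u-K[0,2])/K[0,0],-(v-K[1,2])/K[1,1],-1]); o=P[:3,3]
    return (o+d*(h-o[2])/d[2])
def hue(f):
    return cv2.cvtColor(f["img"],cv2.COLOR_RGB2HSV)
E
python3 - <<'E'
import numpy as np,cv2
from vis import *
for n in("top","side"):
    f=dict(np.load(f"a_{n}.npz")); w=pts(f); g=cv2.cvtColor(f["img"],cv2.COLOR_RGB2GRAY)
    # black disc: dark, height 0.08-0.1
    m=((g<60)&(w[...,2]>.075)&(w[...,2]<.105)).astype(np.uint8)
    m=cv2.morphologyEx(m,cv2.MORPH_OPEN,np.ones((3,3)))
    cs,_=cv2.findContours(m,cv2.RETR_EXTERNAL,cv2.CHAIN_APPROX_NONE)
    for c in sorted(cs,key=cv2.contourArea)[::-1][:3]:
        if cv2.contourArea(c)<200: continue
        h=cv2.convexHull(c); P=np.array([ray(f,u,v,.089) for u,v in h[:,0]])
        (x,y),r=cv2.minEnclosingCircle((P[:,:2]*1000).astype(np.float32))
        print(n,cv2.contourArea(c),c[:,0].mean(0),"circle mm",x,y,r)
    # handle: by range height >.105 
    near=(w[...,2]>.108)&(w[...,2]<.145)
    # restrict around dial
    near&=(np.hypot(w[...,0]-x/1000,w[...,1]-y/1000)<.075)
    vv,uu=np.nonzero(near); print("handle px",len(uu),uu.mean() if len(uu) else 0,vv.mean() if len(vv) else 0, np.nanmean(w[near],0) if len(uu) else 0)
    # housing plane top
    hm=((np.abs(w[...,2]-.075)<.006)&(g>100)).astype(np.uint8)
    hm=cv2.morphologyEx(hm,cv2.MORPH_CLOSE,np.ones((15,15)))
    cs,_=cv2.findContours(hm,cv2.RETR_EXTERNAL,cv2.CHAIN_APPROX_NONE)
    c=max(cs,key=cv2.contourArea); P=np.array([ray(f,u,v,.075)[:2]*1000 for u,v in c[:,0]]).astype(np.float32)
    print("housing",cv2.minAreaRect(P))
E
python3 - <<'E'
import cv2
for n,(a,b,c,d) in dict(top=(90,230,120,270),side=(170,320,70,280)).items():
    i=cv2.imread(f"pics/a_{n}.png")[a:b,c:d]; cv2.imwrite(f"pics/b_{n}.png",cv2.resize(i,None,fx=3.8,fy=3.8))
E
```

```text
top 2128.5 [198.49152542 161.68926554] circle mm 592.8408203125 -0.5553432106971741 58.007564544677734
top 214.5 [454.04950495 235.74257426] circle mm 432.2647705078125 -556.213623046875 45.46646499633789
handle px 731 467.5704514363885 234.35294117647058 [ 0.43155623 -0.54935817  0.12887053]
housing ((593.7079467773438, 0.5133132934570312), (218.71568298339844, 218.6953887939453), 79.16790771484375)
side 2760.0 [177.49494949 223.85858586] circle mm 587.9231567382812 4.919819355010986 62.236328125
side 543.5 [439.61344538 146.4789916 ] circle mm 428.17254638671875 -561.0687255859375 60.29850769042969
side 490.5 [407.23129252  66.39455782] circle mm 814.579345703125 -1147.3411865234375 171.95086669921875
handle px 388 407.8814432989691 55.600515463917525 [ 0.81288345 -1.14375992  0.12659902]
housing ((590.44091796875, 2.89996337890625), (218.890869140625, 225.26760864257812), 79.0290298461914)
```

View pics/b_top.png

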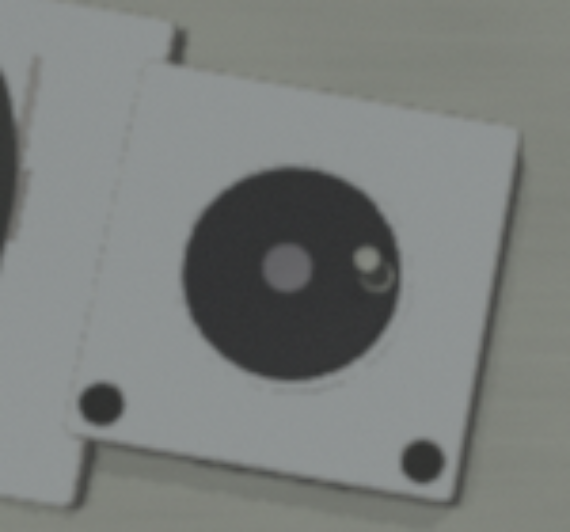

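View pics/b_side.png

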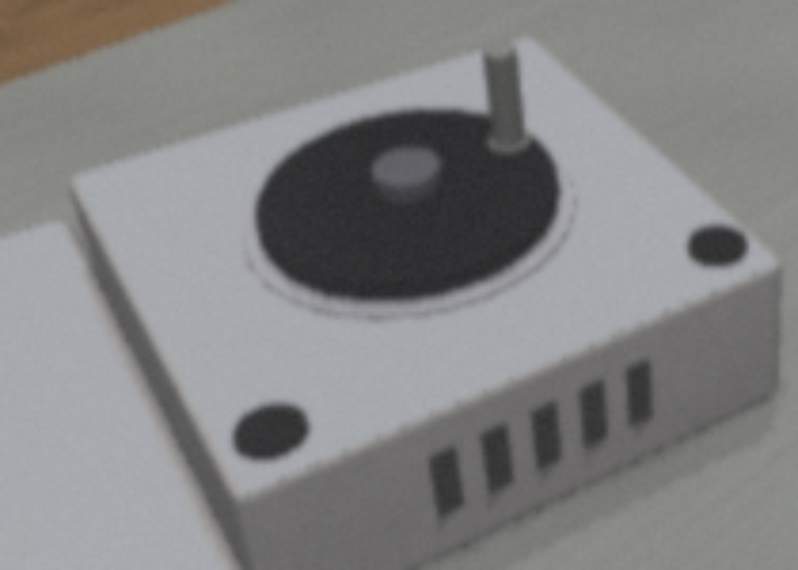

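The dial is about (0.592, 0.000) in world coordinates with slicer yaw about -11°. The handle points roughly along world -y. I'll compute it precisely and check IK around the arc.

```bash
cat > h.py <<'E'
import numpy as np
from scipy.spatial.transform import Rotation as R
from workcell import env,sense,grab_frame
C=np.array([.592,.0005])
YAW=np.radians(-10.8)
def rv(a,flip):
    # tool x down, tool y along tangent at world angle a (ccw tangent), flip-> opposite
    x=np.array([0,0,-1.]); t=np.array([-np.sin(a),np.cos(a),0])*(-1 if flip else 1)
    return R.from_matrix(np.stack([x,t,np.cross(x,t)],1)).as_rotvec()
def pos(a,z,r=.048,off=0.):  # off along ccw tangent
    return np.array([C[0]+r*np.cos(a)-off*np.sin(a),C[1]+r*np.sin(a)+off*np.cos(a),z])
E
python3 - <<'E'
import numpy as np
from vis import *; from h import *
for n,hub,pt in(("top",(288/3.8+120,267/3.8+90),(367/3.8+120,260/3.8+90)),("side",(407/3.8+70,167/3.8+170),(500/3.8+70,50/3.8+170))):
    f=dict(np.load(f"a_{n}.npz"))
    a=ray(f,*hub,.099);b=ray(f,*pt,.135); d=b-a; print(n,a,b,np.hypot(*d[:2]),np.degrees(np.arctan2(d[1],d[0])))
for flip in(0,1):
    for a in(-90,-60,-30,0,30,60):
        for z in(.104,.2):
            q=env.inverse_kinematics(pos(np.radians(a),z),rv(np.radians(a),flip)); print(flip,a,z,None if q is None else np.round(q,2))
E
```

```text
top [ 0.59313238 -0.00083303  0.099     ] [ 0.58875377 -0.04820109  0.135     ] 0.04757000201653373 -95.2813044916251
side [0.59247255 0.00082345 0.099     ] [ 0.58905071 -0.0467405   0.135     ] 0.04768688522227363 -94.11488492188643
0 -90 0.104 [-0.19  0.48 -0.1   0.99  0.    1.38]
0 -90 0.2 [-0.19  0.43  0.07  1.22  0.    1.38]
0 -60 0.104 [-0.17  0.52 -0.03  1.02  0.    0.88]
0 -60 0.2 [-0.17  0.47  0.15  1.25  0.    0.88]
0 -30 0.104 [-0.14  0.56  0.03  1.04  0.    0.39]
0 -30 0.2 [-0.14  0.51  0.21  1.27  0.    0.39]
0 0 0.104 [-0.1   0.57  0.05  1.05  0.   -0.1 ]
0 0 0.2 [-0.1   0.52  0.23  1.28  0.   -0.1 ]
0 30 0.104 [-0.06  0.56  0.03  1.04  0.   -0.58]
0 30 0.2 [-0.06  0.51  0.21  1.27  0.   -0.58]
0 60 0.104 [-0.03  0.52 -0.03  1.02  0.   -1.08]
0 60 0.2 [-0.03  0.47  0.15  1.25  0.   -1.08]
1 -90 0.104 [-0.19  0.48 -0.1   0.99  0.   -1.76]
1 -90 0.2 [-0.19  0.43  0.07  1.22  0.   -1.76]
1 -60 0.104 [-0.17  0.52 -0.03  1.02  0.   -2.26]
1 -60 0.2 [-0.17  0.47  0.15  1.25  0.   -2.26]
1 -30 0.104 [-0.14  0.56  0.03  1.04  0.   -2.76]
1 -30 0.2 [-0.14  0.51  0.21  1.27  0.   -2.76]
1 0 0.104 [-0.1   0.57  0.05  1.05  0.    3.04]
1 0 0.2 [-0.1   0.52  0.23  1.28  0.    3.04]
1 30 0.104 [-0.06  0.56  0.03  1.04  0.    2.56]
1 30 0.2 [-0.06  0.51  0.21  1.27  0.    2.56]
1 60 0.104 [-0.03  0.52 -0.03  1.02  0.    2.06]
1 60 0.2 [-0.03  0.47  0.15  1.25  0.    2.06]
```

```bash
python3 - <<'E'
import numpy as np
from vis import *; from h import *
f=dict(np.load("a_top.npz")); w=pts(f)
m=(w[...,0]>.4)&(w[...,0]<.85)&(w[...,1]>.1)&(w[...,1]<.5)
p=w[m]
for y in np.arange(.1,.5,.04):
    s=p[(p[:,1]>=y)&(p[:,1]<y+.04)]; hi=s[s[:,2]>.03]
    print(round(y,2), s[:,2].max().round(3) if len(s) else None, (hi[:,0].min().round(3),hi[:,0].max().round(3)) if len(hi) else None)
E
python3 - <<'E'
from h import *
def go(p,a):
    env.move_ptp(p,rv(a,0)); s=sense(); print(s["clock"],s["ee_pos"].round(4),s["joint_positions"].round(2))
q=sense()["joint_positions"]
p=np.array([.16,.40,.33]); print(env.inverse_kinematics(p,rv(np.radians(-95),0)))
p=np.array([.42,-.03,.30]); print(env.inverse_kinematics(p,rv(np.radians(-95),0)))
E
```

```text
0.1 0.082 (np.float64(0.477), np.float64(0.769))
0.14 0.205 (np.float64(0.473), np.float64(0.777))
0.18 0.205 (np.float64(0.48), np.float64(0.784))
0.22 0.18 (np.float64(0.487), np.float64(0.793))
0.26 0.177 (np.float64(0.494), np.float64(0.796))
0.3 0.151 (np.float64(0.503), np.float64(0.801))
0.34 0.151 (np.float64(0.511), np.float64(0.805))
0.38 0.093 (np.float64(0.518), np.float64(0.717))
0.42 0.006 None
0.46 0.006 None
[ 1.04282463  0.07322687 -0.05635046  1.441219    0.          2.70088742]
[-0.22221081  0.05220778 -0.15593115  1.3626574   0.          1.43585198]
```

```bash
python3 - <<'E'
from h import *
a=np.radians(-94.7)
def rep(): 
    s=sense(); print(round(s["clock"],2),s["ee_pos"].round(4),s["wrist_force"].round(2),round(s["width"],4))
q1=env.inverse_kinematics(np.array([.16,.40,.33]),sense()["orientation"]); env.move_j(q1); rep()
env.move_ptp(np.array([.44,-.03,.30]),rv(a,0)); rep()
env.move_ptp(pos(a,.2),rv(a,0)); rep()
env.command_gripper(.050,30); rep()
# timing of small steps
for d in (.002,.001):
    env.servo_line(pos(a,.2-d),speed=.05); rep()
import cv2
f=grab_frame("wrist"); cv2.imwrite("pics/c_wrist.png",f["img"][:,:,::-1])
f=grab_frame("side"); cv2.imwrite("pics/c_side.png",f["img"][:,:,::-1]); rep()
E
```

```text
0.92 [0.1601 0.4006 0.3295] [ 0.1  -0.09 -0.05] 0.0851
2.78 [ 0.4401 -0.0292  0.3   ] [-1.17 -0.36  0.54] 0.0854
3.53 [ 0.5875 -0.0467  0.2006] [-0.66  0.1   0.54] 0.0852
3.98 [ 0.588  -0.0474  0.2007] [0.13 0.6  0.44] 0.0499
4.22 [ 0.5878 -0.0473  0.1977] [-0.01 -0.48 -0.19] 0.0502
4.47 [ 0.5882 -0.0473  0.1991] [ 0.63  0.5  -0.7 ] 0.05
4.58 [ 0.5881 -0.0474  0.199 ] [ 0.4   0.01 -1.09] 0.0499
```

View pics/c_wrist.png

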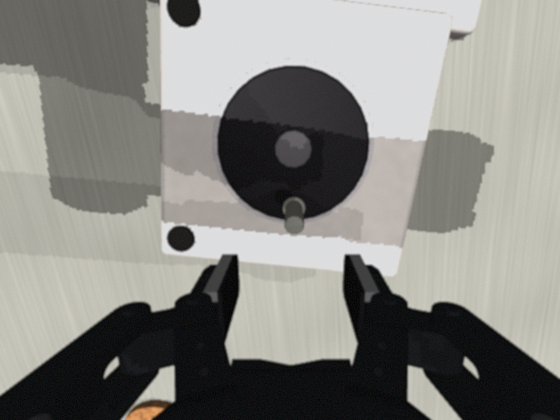

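View pics/c_side.png

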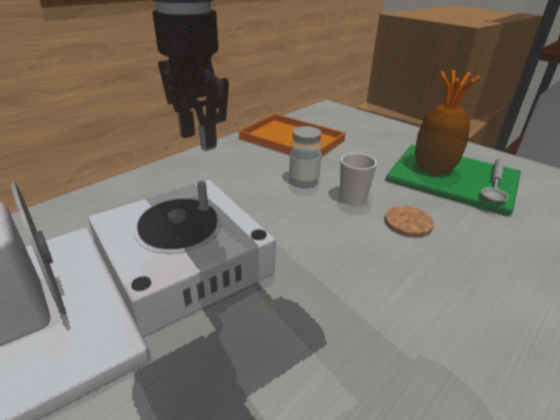

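```bash
cat >> h.py <<'E'
def tang(a): return np.array([-np.sin(a),np.cos(a),0])
def F(a,n=3):
    fs=[]
    for i in range(n):
        fs.append(sense()["wrist_force"]); 
        if i<n-1: env.pause(.02)
    f=np.mean(fs,0); return f@tang(a), f@np.array([np.cos(a),np.sin(a),0]), f[2]
def step(deg,z,off,speed=.05):
    a=np.radians(deg); env.servo_line(pos(a,z,off=off),rv(a,0),speed)
    return F(a)
E
python3 - <<'E'
from h import *
import cv2
a=np.radians(-94.7)
env.servo_line(pos(a,.101),rv(a,0),.12)
s=sense();print(s["clock"],s["ee_pos"].round(4),F(a))
f=grab_frame("side"); cv2.imwrite("pics/d_side.png",f["img"][:,:,::-1])
f=grab_frame("wrist"); cv2.imwrite("pics/d_wrist.png",f["img"][:,:,::-1])
# approach ccw contact
for off in (.008,.012,.015,.018):
    print(off,np.round(step(-94.7,.101,off),2))
print(sense()["clock"])
E
```

```text
5.5417 [ 0.5887 -0.0475  0.1018] (np.float64(0.14430715143450318), np.float64(-0.5287791450772229), np.float64(0.18532216766425633))
0.008 [-0.25 -0.37 -0.13]
0.012 [0.1  0.02 0.33]
0.015 [-0.26  0.4  -0.32]
0.018 [-0.25 -0.17  0.45]
6.8667
```

View pics/d_side.png

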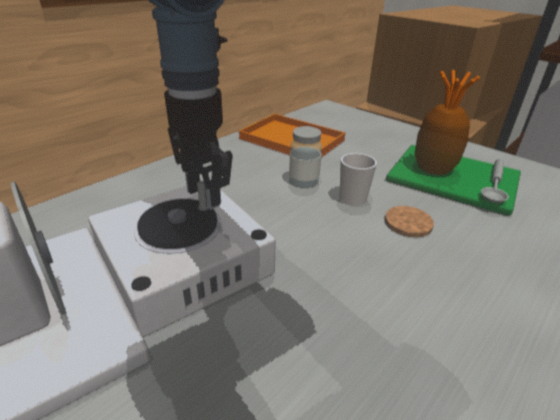

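View pics/d_wrist.png

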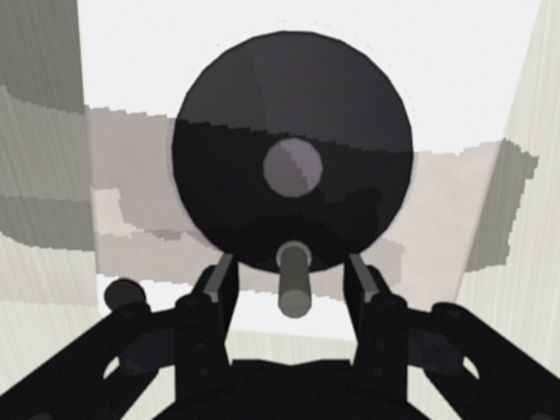

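The post stands centred between the fingers in the wrist view: post at (294,280), fingers at (225,275) and (362,275). Force is still zero. I'll push anticlockwise in steps, logging force.

```bash
python3 - <<'E'
from h import *
d=-94.7
while d<8:
    d+=3.0
    ft,fr,fz=step(d,.101,.018,speed=.05); e=sense()
    print(round(d-np.degrees(YAW),1),np.round([ft,fr,fz],1),round(e["width"],4),end="; ")
    if -ft>10 or abs(fr)>12 or abs(fz)>8: print("ABORT");break
print(d,sense()["clock"])
E
```

```text
-80.9 [ 0.1 -0.4 -0.1] 0.05; -77.9 [-3.5  0.1  1.9] 0.0503; -74.9 [-3.6  0.4  1.5] 0.0502; -71.9 [-3.7  1.1  0.4] 0.05; -68.9 [-3.7  1.7  0.2] 0.05; -65.9 [-4.2  2.8 -0.1] 0.0502; -62.9 [-0.5  0.4 -0.3] 0.0503; -59.9 [ 0.1 -0.2  0.7] 0.05; -56.9 [0.3 0.3 0.2] 0.0501; -53.9 [-0.2 -0.4 -0.1] 0.0502; -50.9 [-0.3  0.3  0. ] 0.0501; -47.9 [ 0.1  0.  -0.5] 0.05; -44.9 [-0.1 -0.2  0.2] 0.0502; -41.9 [-2.   0.9  0.4] 0.0501; -38.9 [-3.9  1.4  1.4] 0.05; -35.9 [-4.2  1.3 -0. ] 0.0502; -32.9 [-3.4  3.1 -0.4] 0.05; -29.9 [-3.7  3.3 -0.5] 0.0499; -26.9 [-2.4  1.5 -0.3] 0.0499; -23.9 [ 0.1 -0.1  0.4] 0.0499; -20.9 [ 0.3 -0.3  0.1] 0.05; -17.9 [ 0.2  0.3 -0.2] 0.05; -14.9 [ 0.4 -0.1 -0. ] 0.0501; -11.9 [ 0.2  0.3 -0. ] 0.0498; -8.9 [-0.2 -0.1 -0.3] 0.0501; -5.9 [-0.6  0.5 -0.5] 0.0501; -2.9 [-3.6  1.1 -0.9] 0.0505; 0.1 [-3.7  0.9 -0.1] 0.0499; 3.1 [-2.7  1.8 -1. ] 0.0499; 6.1 [-3.4  2.2 -0.8] 0.05; 9.1 [-3.4  2.8 -0.8] 0.05; 12.1 [ 0.1 -0.4  0. ] 0.0503; 15.1 [-0.4 -0.5  0.1] 0.05; 18.1 [ 0.2  0.5 -0.2] 0.0504; 21.1 [0.1 0.1 0.4] 0.0501; 10.299999999999997 16.7833
```

```bash
python3 - <<'E'
from h import *
d=10.3; last=0
while d<56:
    d+=0.4 if last>1.2 else 1.0
    ft,fr,fz=step(d,.101,.018,speed=.05); last=-ft
    print(round(d-np.degrees(YAW),1),np.round([ft,fr,fz],1),end="; ")
    if -ft>6.5 or abs(fr)>12 or abs(fz)>8: print("STOP");break
    if sense()["clock"]>29: print("time");break
print(d,sense()["clock"])
E
```

```text
22.1 [-0.1 -0.2 -0.1]; 23.1 [-0.   0.3  0.5]; 24.1 [0.2 0.  0. ]; 25.1 [-0.1  0.3 -0.1]; 26.1 [-0.1  0.  -0.2]; 27.1 [ 0.   0.5 -0.2]; 28.1 [ 0.1 -0.4  0. ]; 29.1 [-0.4 -0.   0.1]; 30.1 [-0.2  0.5 -0.3]; 31.1 [-0.7 -0.  -0.5]; 32.1 [-2.4 -0.5 -1.1]; 32.5 [-4.  -0.5 -0.6]; 32.9 [-4.3 -0.6 -0.7]; 33.3 [-4.5 -0.1 -1.1]; 33.7 [-4.1 -0.1 -0.6]; 34.1 [-4.2 -0.  -0.5]; 34.5 [-4.   0.1 -0.4]; 34.9 [-4.2 -0.3  0.1]; 35.3 [-4.1 -0.5 -0.2]; 35.7 [-3.8  0.3  0.1]; 36.1 [-4.  -0.6  0.2]; 36.5 [-4.5 -0.1 -0.4]; 36.9 [-4.2 -0.2 -0.1]; 37.3 [-3.7  0.5 -0. ]; 37.7 [-4.6 -0.6  0. ]; 38.1 [-4.   0.3  0. ]; 38.5 [-3.7 -0.1 -0.4]; 38.9 [-3.3  0.4  0.2]; 39.3 [-3.   0.2  0.8]; 39.7 [-2.5  0.1  0.6]; 40.1 [-2.   1.   1.1]; 40.5 [-1.7  0.5  0.6]; 40.9 [-1.6  0.5  1. ]; 41.3 [-0.9  0.4  0.7]; 42.3 [-0.3  0.3 -0. ]; 43.3 [ 0.4 -0.2 -0.6]; 44.3 [-0.   0.4  0.4]; 45.3 [ 0.1  0.2 -0.4]; 46.3 [-0.  -0.3 -0.3]; 47.3 [-0.3 -0.1  0. ]; 48.3 [0.1 0.  0.3]; 49.3 [-0.   0.1 -0. ]; 50.3 [-0.2 -0.  -0.4]; 51.3 [-0.1 -0.4  0.2]; time
40.49999999999997 29.25
```

```bash
python3 - <<'E'
from h import *
d=40.5; last=0
while d<60:
    d+=0.3 if last>1.0 else 0.8
    ft,fr,fz=step(d,.101,.018,speed=.08); last=-ft
    print(round(d-np.degrees(YAW),1),np.round([ft,fr,fz],1),end="; ")
    if -ft>6.5 or abs(fr)>12 or abs(fz)>8: print("STOP");break
    if sense()["clock"]>34: print("time");break
print(d,sense()["clock"])
E
```

```text
52.1 [-0.5 -0.2 -0.5]; 52.9 [-3.3 -0.4 -1. ]; 53.2 [-5.1 -0.2 -1.8]; 53.5 [-5.  -1.1 -2.1]; 53.8 [-6.5 -0.5 -1.7]; STOP
42.999999999999986 30.6667
```

```bash
python3 - <<'E'
from h import *
d=43.0
for i in range(7):
    d+=.3
    ft,fr,fz=step(d,.101,.018,speed=.08)
    print(round(d-np.degrees(YAW),1),np.round([ft,fr,fz],1),end="; ")
    if -ft>9: break
env.pause(.3); print(np.round(F(np.radians(d)),1),d,sense()["clock"])
E
```

```text
54.1 [-6.9 -0.5 -2.3]; 54.4 [-7.3 -0.7 -2.6]; 54.7 [-8.1 -1.3 -3.4]; 55.0 [-8.9 -0.7 -3.6]; 55.3 [-9.2 -1.6 -3.7]; [-9.2 -1.  -3.8] 44.499999999999986 32.4167
```

The force climbs with no drop past 8 N, and the position (52-55° from slicer +x) is in the stop range, so this is the stop. I held it for 0.3 s at about 9 N. Four humps were crossed on the way. Next I'll go clockwise for four clicks.

```bash
python3 - <<'E'
from h import *
d=41.7; Y=np.degrees(YAW)
step(d,.101,.010,speed=.08); print(np.round(step(d,.101,-.012,speed=.12),1),np.round(step(d,.101,-.016,speed=.08),1))
n=0; loaded=False
while d>-100:
    d-=3.0
    ft,fr,fz=step(d,.101,-.018,speed=.08)
    print(round(d-Y,1),np.round([ft,fr],1),end="; ")
    if ft>9 or abs(fr)>12: print("ABORT");break
    if ft>1.8: loaded=True
    elif loaded and ft<.6:
        loaded=False; n+=1; print("CLICK",n)
        if n==4: break
    if sense()["clock"]>52: print("time");break
print(d,sense()["clock"])
E
```

```text
[-0.4 -0.1 -0.2] [ 0.2 -0.  -0.3]
49.5 [3.2 1.2]; 46.5 [4.9 2. ]; 43.5 [2.3 2.3]; 40.5 [ 0.  -0.4]; CLICK 1
37.5 [0.2 0. ]; 34.5 [-0.2  0. ]; 31.5 [ 0.  -0.2]; 28.5 [2.6 0.6]; 25.5 [3.5 1.2]; 22.5 [3.9 1. ]; 19.5 [2.9 1.6]; 16.5 [3.3 1.1]; 13.5 [1.9 1.6]; 10.5 [ 0.4 -0. ]; CLICK 2
7.5 [-0.3 -0.4]; 4.5 [-0.   0.1]; 1.5 [-0.4 -0.6]; -1.5 [-0.2  0.2]; -4.5 [0.  0.3]; -7.5 [0.8 0.4]; -10.5 [3.3 0.3]; -13.5 [3.1 0.6]; -16.5 [ 3.  -0.1]; -19.5 [3.4 0.2]; -22.5 [ 2.3 -0.3]; -25.5 [ 0.3 -0.1]; CLICK 3
-28.5 [0.3 0.5]; -31.5 [-0.4  0. ]; -34.5 [-0.1 -0. ]; -37.5 [ 0.3 -0.3]; -40.5 [-0.2 -0.2]; -43.5 [-0.   0.2]; -46.5 [ 3.1 -0. ]; -49.5 [ 3.4 -0.4]; -52.5 [ 2.6 -1. ]; -55.5 [ 2.8 -2.1]; -58.5 [ 3.  -2.1]; -61.5 [ 0.6 -0.9]; -64.5 [-0.2  0.4]; CLICK 4
-75.3 44.4333
```

Four clicks, and the humps match the anticlockwise pass. I'll check that the post is centred between the fingers, lift straight up, and look again.

```bash
python3 - <<'E'
from h import *
from vis import *
import cv2
f=grab_frame("wrist"); cv2.imwrite("pics/e_wrist.png",f["img"][:,:,::-1])
d=np.radians(-75.3)
env.servo_line(pos(d,.19,off=-.018),rv(d,0),.1)
env.servo_line(np.array([.46,-.04,.26]),None,.2)
print(sense()["clock"],sense()["wrist_force"].round(1))
for n in("top","side"):
    f=grab_frame(n); np.savez(f"e_{n}.npz",**f); cv2.imwrite(f"pics/e_{n}.png",f["img"][:,:,::-1])
    a,b,c,e=dict(top=(90,230,120,270),side=(170,320,70,280))[n]
    cv2.imwrite(f"pics/e2_{n}.png",cv2.resize(f["img"][a:b,c:e,::-1],None,fx=3.8,fy=3.8))
E
```

```text
46.4 [ 0.4 -0.3  0.5]
```

View pics/e_wrist.png

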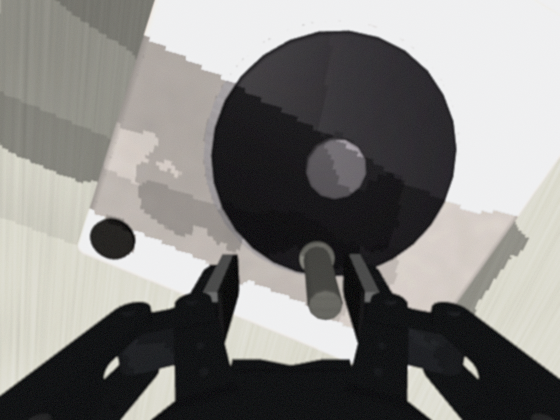

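View pics/e2_side.png

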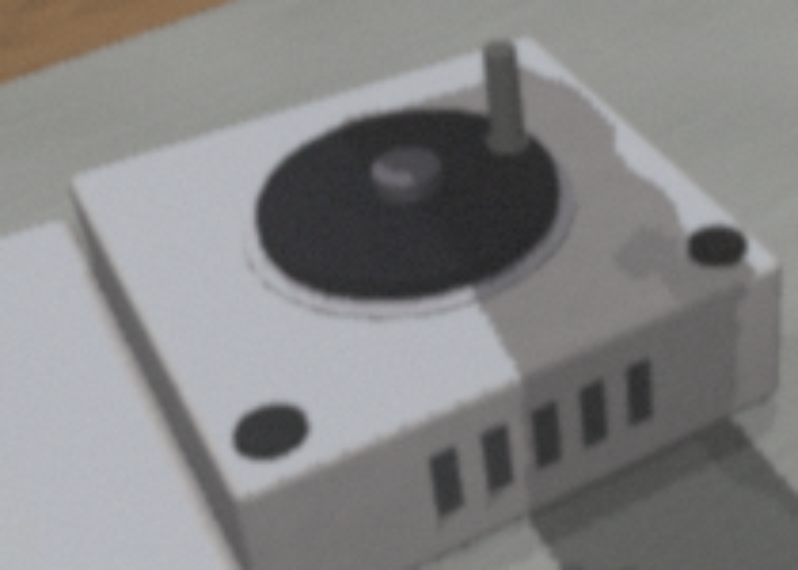

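View pics/e_top.png

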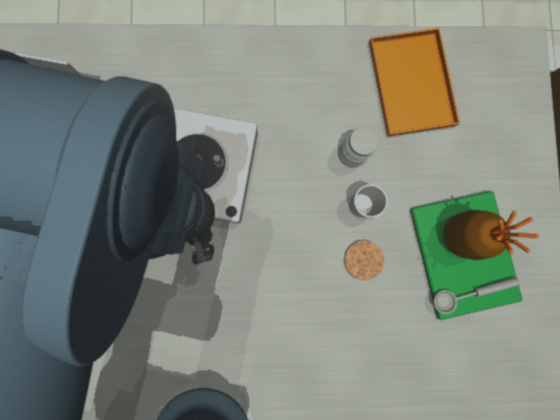

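In the wrist view before lifting, the post stood free between the fingers at (320,280). In the side view it is now at crop (500,50) to (508,148), the rest position it started in. The jar, cup and coaster have not moved in the top view. The robot is clear, so I'm handing in.

```bash
python3 - <<'E'
from workcell import env,sense
env.job_done(); print(sense()["clock"])
E
```

```text
the job is handed in; nothing more can be done
the job is handed in; nothing more can be done
```

I turned the dial anticlockwise to its stop, then clockwise four clicks. I let go with the handle resting in the fourth notch and handed the job in shortly after 46 s.

- **Stop:** I pushed the handle with the fingers loosely around it. At about 53–55° from the slicer's +x the force climbed to about 9 N with no drop. I held it there for 0.3 s, well under the 20 N damage limit.
- **Clicks:** Going clockwise, the force rose and dropped four times, at about 41°, 11°, -26° and -63°. Those match the four humps I crossed on the way to the stop. The fourth notch is the position the handle started in.
- **Last checks:** After I lifted the gripper clear, the side view showed the handle where it was at the start. The top view showed the jar, cup and coaster where they were, and the wrist force was near zero.
- **Disagreement:** The handle angle from the cameras (-84°) and the angle where the finger first touched it (about -79°) differed by about 5°. This did not affect the click count, which relied on the force drops.

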